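# Nest the garage parts cups

### The arm

A 7-joint arm with a two-finger parallel gripper is mounted at the origin on the work surface. World frame = base frame: x ahead of the robot, y to its left, z up, the work surface at z = 0. Lengths are in m, angles in rad, forces in N, time in s.
With the tool pointing down it reaches from about 0.4 to 0.75 m from the base axis. Payload 19.5 kg.
Tool frame: the origin (TCP) lies on the centre line of the jaws, within the pads' length; the fingertips stand 17 mm ahead of it and the grasp point (between the pads) lies 2 mm behind it (r.tcp_to_tips is the distance from the TCP to the fingertips, in m); z points along the fingers, y is the line along which they close (so a half turn about z gives the same grasp; the last joint's range is limited). The gripper opens to 85 mm and grips with 20 to 120 N. Pads are 22 mm wide; open, the fingers measure 114 mm over their backs; the gripper's body (76 mm by 85 mm) begins 54 mm behind the grasp point. The pads swing forward as they close: fully open they stand 13 mm farther back than shut.
Start: joints at [1.116, 0.707, -0.028, 1.485, 0.022, 0.951, -0.075], TCP at [0.231, -0.527, 0.248] pointing down, gripper open.
Joint ranges: [-2.71, 2.71], [-0.32, 2.16], [-1.57, 1.52], [0, 2.45], [-1.46, 4.6], [0, 2.02], [-2.83, 2.83]. Speed limits (rad/s): [1.89, 1.89, 2.57, 2.57, 3.01, 3.01, 3.01].

### API

Orientations are given as [roll, pitch, yaw] about the fixed x, y, z axes, in that order (R = Rz(yaw) Ry(pitch) Rx(roll)).
In Python, from workcell import r gives the robot as it stands.
- The arm moves only by the shell command python3 -m jog 'ROWS' [FORCE]. ROWS is JSON, a list that holds one entry, the list of rows, each a list of 7 numbers: the turn, a rotation vector about the world's x, y, z in degrees, then the shift along the world's x, y, z in m, then the finger opening in m, from 0 to 0.0854. A call has 1 to 20 rows; each row shifts and turns the commanded pose from where the row before left it; what a row does not reach is not made up. A row lasts 1/10 s, in which the tool goes at most 50 mm and 8.59 degrees, less where a joint would pass 70% of its speed; a pose out of reach is approached as far as the arm can. A call is refused whole if a number of a shift passes 0.05 or a number of a turn 8.59, either way. A call with a gripper value outside its range is refused whole. The fingers move at their own pace and stop on an object; FORCE is the grip in N (left out, the last holds). Time passes only in rows, so rows that do not move let the fingers close. It gives the time, the measured TCP pose, the force, the opening and the grip force at its end, in the units of the state.
- r.observe(): the state, without advancing time (a new reading comes with each control period).
- r.snapshot(name): name is "scene" or "top"; returns a dict with "frame" (384x512x3 uint8, red, green, blue), "fx", "fy", "cx", "cy" (pixels), "k1" (the pictures are not rectified: a ray, as slopes to the right and down, at radius r is drawn at 1 + k1 r^2 times it, then the intrinsics apply), "xyz" and "rotation" of the camera in the world. Camera axes: x right, y up, looking along -z (the intrinsics and any distortion apply to the point x, -y, -z); pixel columns grow to the right and rows downward; lengths in m; the calibration is good to about 2 mm. A picture is of the moment at which its call begins. There is no depth.
- r.sign_off(): hands the job in; it is judged then, once.
Trained networks look in a picture, given as the dict that the camera call returned (one of the last four; its "shot" number tells which), for a name from the list of things; names that differ only in an ending like _2 or _b are one class to them, and where a whole thing is asked for, a point or a joint stands for the part that bears it (a point fixed in the world has none). Each returns a list of dicts, best first, with "confidence" (0 to 1); they miss things now and then, are a little off and sometimes report something else, mostly with a low value. They report only what shows in the picture. A call takes as long as a camera call. They do not tell look-alikes from the thing itself.
- r.recognise(picture, label): "xyz" ([x, y, z] in m, in world coordinates, good to about 4 mm: the middle of the surface that is visible of it).
- r.trace(picture, label): "mask" (384x512 bool, what is visible of it).
The state is a dict: "time_s": time; "joint_positions": joint angles; "joint_vel": joint speeds; "effort": joint torques, N m; "tcp_pos": TCP position; "orientation": TCP orientation; "force": force on the tool from outside, world axes, zero at the start; "wrist_torque": the same for the moment, N m; "finger_gap": finger opening in m; "gripper_force": force on a finger pad.
Only numpy, scipy, OpenCV 4.12 (cv2) and the standard library are available. Lean on these libraries where they do the work, as an engineer would, in place of code of your own. Each camera call takes 0.05 s, during which the arm holds its last target. There are 200 camera calls.

### The job

Nest the three steel parts cups, all standing upright: the medium cup inside the large one and the small cup, which has been knocked over, inside the medium one. They are a snug fit on rubber pads, so press each cup fully home until it sits on the floor of the next, build the nest about where the large cup stands, and leave everything else on the bench alone.

Things in the scene. Friction and masses are not known exactly. Their poses are not given: they have to be found in the camera images.
- cup_large_mid (a point): Steel cup, straight, 70 mm tall, outside d 73, inside d 66, cavity 52 deep over a solid rubber foot 18 thick; 300 g; stands loose. Three sprung rubber pads inside, 12 mm above its inner floor, hold a cup's foot 3 to 8 mm short of home, as a rule against its weight; a push of 3 to 20 N seats it. Point: centre, on the axis, 35 mm above the underside; z axis: foot to mouth.
- cup_medium_mid (a point): Like the large cup, with the same height, foot, cavity depth, pads and push; outside d 60 (61.5 at corners), inside d 54, about 150 g; stands loose. The foot's lowest 6 mm is chamfered by 4.5. Point: centre, on the axis, 35 mm above the underside; z axis: foot to mouth. Home in the large cup, point and rim are 18 mm above the large cup's.
- cup_small_mid (a point): Like the medium cup (70 mm tall, foot 18 thick, chamfered) but outside d 48 (50 at corners), inside d 42, no pads, about 120 g. Starts lying on its side on the bench, and can roll. Point: centre, on the axis, 35 mm from its underside; z axis: foot to mouth, so level at the start. Home in the medium cup, point and rim are 18 mm above the medium cup's.
- wrench: Bystander, leave alone: steel open-ended wrench lying flat, 180 mm long, 8 mm thick; origin at the centre of its underside, x along its length.
- screwdriver: Bystander, leave alone: screwdriver with a black handle lying flat, 200 mm long, 26 mm thick; origin at the centre of its underside, x along its length.
- spray_can: Bystander, leave alone: grey spray can standing, 52 mm wide, 125 mm tall; origin at the centre of its underside.
- jar: Bystander, leave alone: glass jar with a steel cap standing, 60 mm wide, 75 mm tall; origin at the centre of its underside.
- tape: Bystander, leave alone: black roll of tape lying flat, 90 mm wide, 25 mm tall; origin at the centre of its underside.
- socket: Bystander, leave alone: steel drive socket standing, 36 mm wide, 50 mm tall; origin at the centre of its underside.
- brush: Bystander, leave alone: paint brush lying flat, 200 mm long, 20 mm thick; origin at the centre of its underside, x along its length.
- block: Bystander, leave alone: cork sanding block lying flat, 100 by 60 by 30 mm; origin at the centre of its underside, x along its length.
Things that resemble listed ones, but are neither listed nor needed, are in the scene too. Leave any blue, turquoise or yellow look-alike of the part that bears cup_small_mid alone.

How it is judged:
By the outcome, as a careful person would: the job done as asked, in the order asked, and still so for the second after the job is handed in, with the robot touching nothing.
It also fails if it takes over 72 s, if anything falls off the work surface, if the arm or the gripper's body presses on something with over 40 N, if the wrist force passes 120 N, or if a joint passes its speed limit or range.

## Working session

There is one attempt and no reset: what is moved stays moved. The work goes in short steps, Python scripts to look and compute and a shell command to move; the robot and the scene stay as the last step left them, time stands still between calls to the robot, and variables do not carry over. Pictures are saved under pics/ and viewed, at most 12 in all, crops included, and the job is handed in when it is done.

```bash
mkdir -p pics; cat > h.py <<'E'
import numpy as np, cv2
from workcell import r
def save(p,n): cv2.imwrite('pics/'+n, cv2.cvtColor(p['frame'],cv2.COLOR_RGB2BGR))
def ray(p,u,v):
    K=np.array([[p['fx'],0,p['cx']],[0,p['fy'],p['cy']],[0,0,1.]])
    x,y=cv2.undistortPoints(np.array([[[u,v]]],float),K,np.array([p['k1'],0,0,0.]))[0,0]
    return np.array(p['xyz']),np.array(p['rotation']).reshape(3,3)@np.array([x,-y,-1])
def atz(p,u,v,z):
    o,d=ray(p,u,v); return o+d*(z-o[2])/d[2]
def proj(p,X):
    c=np.array(p['rotation']).reshape(3,3).T@(np.array(X,float)-p['xyz']); x,y=c[0]/-c[2],-c[1]/-c[2]; s=1+p['k1']*(x*x+y*y)
    return p['fx']*x*s+p['cx'],p['fy']*y*s+p['cy']
E
python3 - <<'E'
from h import *
ps={n:r.snapshot(n) for n in('scene','top')}
save(ps['scene'],'s0.png');save(ps['top'],'t0.png')
for n,p in ps.items():
    print(n,np.round(p['xyz'],3),np.round(p['rotation'],2).tolist(),p['fx'],p['k1'])
    for l in('cup_large_mid','cup_medium_mid','cup_small_mid','wrench','screwdriver','spray_can','jar','tape','socket','brush','block'):
        for d in r.recognise(p,l)[:4]: print(l,np.round(d['xyz'],3),round(d['confidence'],2),np.round(proj(p,d['xyz'])))
print(r.observe())
E
```

```text
scene [ 1.075 -0.021  0.843] [0.59, 0.01, 1.56] 404.37369968025706 0.028978714620504706Traceback (most recent call last):
  File "<stdin>", line 7, in <module>
  File "h.py", line 11, in proj
    c=np.array(p['rotation']).reshape(3,3).T@(np.array(X,float)-p['xyz']); x,y=c[0]/-c[2],-c[1]/-c[2]; s=1+p['k1']*(x*x+y*y)
      ~~~~~~~~~~~~~~~~~~~~~~~~~~~~~~~^^^^^
ValueError: cannot reshape array of size 3 into shape (3,3)
```

View pics/s0.png

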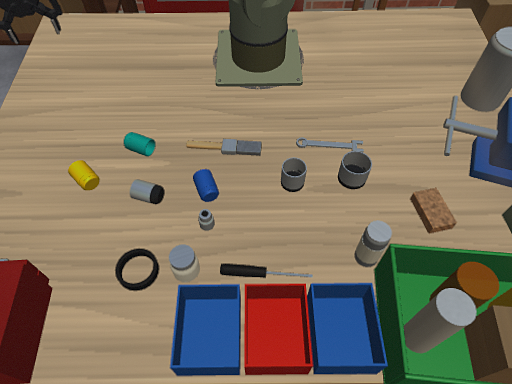

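View pics/t0.png

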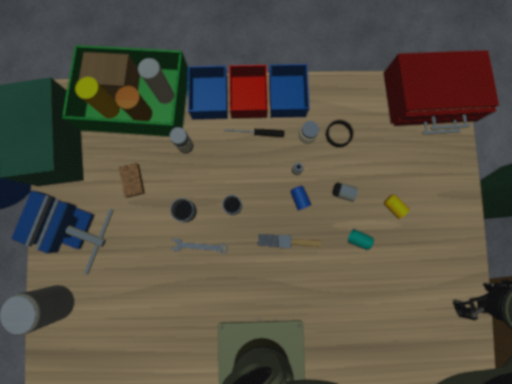

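```bash
sed -i "s/np.array(p\['rotation'\]).reshape(3,3)/Rm(p)/" h.py; cat >> h.py <<'E'
from scipy.spatial.transform import Rotation as Ro
def Rm(p): return Ro.from_euler('xyz',p['rotation'].ravel() if hasattr(p['rotation'],'ravel') else p['rotation']).as_matrix()
E
python3 - <<'E'
from h import *
ps={n:r.snapshot(n) for n in('scene','top')}
for n,p in ps.items():
    print(n,np.round(p['xyz'],3),np.round(p['rotation'],2).tolist(),p['fx'],p['k1'])
    for l in('cup_large_mid','cup_medium_mid','cup_small_mid','brush','socket','jar','tape'):
        for d in r.recognise(p,l)[:5]: print(l,np.round(d['xyz'],3),round(d['confidence'],2),np.round(proj(p,d['xyz'])))
    for l in('cup_large_mid','cup_medium_mid','cup_small_mid'):
        for d in r.trace(p,l)[:5]:
            m=d['mask'].astype(np.uint8); print(l,round(d['confidence'],2),m.sum(),cv2.boundingRect(m),cv2.minAreaRect(cv2.findNonZero(m)))
a=ps['scene']['frame'][140:215,60:220];b=ps['top']['frame'][150:260,270:420]
a=cv2.resize(a,(800,375),interpolation=cv2.INTER_CUBIC)
b=ps['scene']['frame'][130:215,260:400];b=cv2.resize(b,(370,225));c=ps['top']['frame'][165:215,310:380];c=cv2.resize(c,(315,225))
im=np.zeros((600,800,3),np.uint8);im[:375]=a;im[375:,:370]=b;im[375:,400:715]=c
save({'frame':im},'crop0.png')
o=r.observe();print(o)
E
```

```text
scene [ 1.075 -0.021  0.843] [0.59, 0.01, 1.56] 404.37369968025706 0.028978714620504706
cup_large_mid [0.479 0.231 0.042] 0.93 [355. 168.]
cup_medium_mid [0.5   0.08  0.039] 0.81 [294. 177.]
cup_small_mid [ 0.382 -0.316  0.037] 0.8 [139. 142.]
cup_small_mid [ 0.521 -0.134  0.04 ] 0.79 [206. 185.]
cup_small_mid [ 0.539 -0.27   0.044] 0.61 [148. 190.]
cup_small_mid [ 0.487 -0.436  0.042] 0.55 [ 83. 174.]
brush [ 0.384 -0.074  0.014] 0.93 [233. 147.]
socket [ 0.618 -0.127  0.032] 0.85 [207. 221.]
socket [0.476 0.228 0.041] 0.31 [354. 168.]
jar [ 0.732 -0.165  0.076] 0.79 [183. 260.]
tape [ 0.724 -0.274  0.026] 0.77 [136. 267.]
cup_large_mid 0.95 947 (338, 152, 34, 36) ((353.8000183105469, 169.60000610351562), (29.725406646728516, 37.31487274169922), 18.43494987487793)
cup_medium_mid 0.58 720 (281, 157, 26, 35) ((293.59552001953125, 174.1876983642578), (23.426668167114258, 34.46816635131836), 6.709837436676025)
cup_medium_mid 0.48 665 (129, 179, 36, 25) ((146.70001220703125, 191.89999389648438), (35.417503356933594, 20.23857307434082), 18.434947967529297)
cup_medium_mid 0.32 1030 (338, 1
[... 2148 characters left out ...]
joint_positions': array([ 1.11630539,  0.70651705, -0.02759152,  1.48459851,  0.02198328,
        0.95088269, -0.07549748]), 'joint_vel': array([-0.00069005,  0.00018107, -0.00198671, -0.00071392,  0.00193203,
       -0.00023837, -0.00053418]), 'effort': array([ 2.59968137e-04, -8.82994223e+01,  1.23438232e+00, -2.36381954e+01,
        1.70451868e-02,  1.83587799e-03, -1.14078168e-05]), 'tcp_pos': array([ 0.23066601, -0.52668324,  0.24825862]), 'orientation': array([-3.14148837e+00, -1.19340820e-05,  4.12757304e-01]), 'force': array([ 0.40616759,  0.18151969, -0.29446585]), 'wrist_torque': array([ 0.04814307, -0.00033417,  0.05141948]), 'gripper_force': 0.0, 'finger_gap': 0.0856112000529412}
```

View pics/crop0.png

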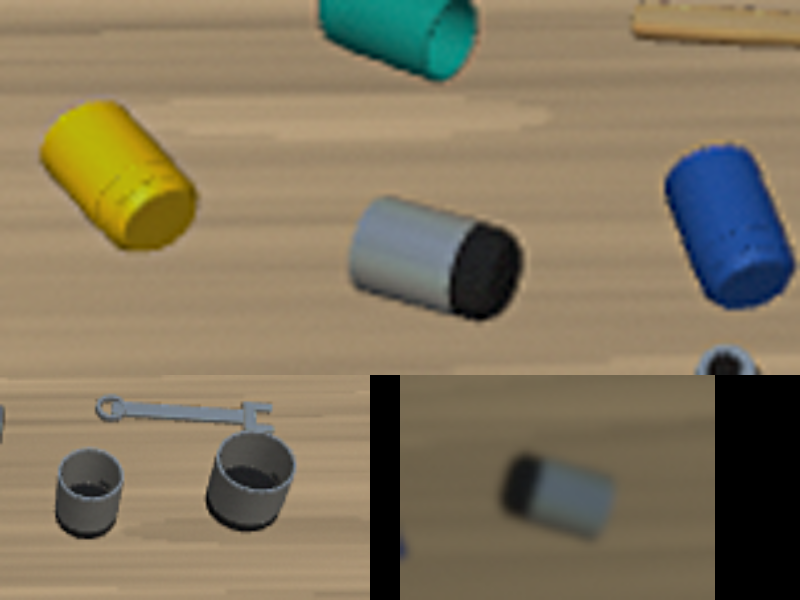

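```bash
cat >> h.py <<'E'
from scipy.optimize import minimize
def cyl(x,y,R,yaw=None,L=.07,z0=0):
    t=np.linspace(0,2*np.pi,40); c,s=R*np.cos(t),R*np.sin(t)
    if yaw is None: P=[np.c_[c+x,s+y,0*t+z] for z in(z0,z0+L)]
    else: P=[np.c_[x+a*np.cos(yaw)-c*np.sin(yaw),y+a*np.sin(yaw)+c*np.cos(yaw),z0+R+s] for a in(-L/2,L/2)]
    return np.vstack(P)
def iou(p,m,P):
    S=8; q=np.array([proj(p,X) for X in P]); h=cv2.convexHull(((q+.5)*S).astype(np.float32)).astype(np.int32)
    a=np.zeros((384*4,512*4),np.uint8); cv2.fillConvexPoly(a,(h*4//S).astype(np.int32),1)
    M=cv2.resize(m.astype(np.uint8),(2048,1536),interpolation=cv2.INTER_NEAREST)
    return (a&M).sum()/(a|M).sum()
def fit(views,g,R,z0=0):
    f=lambda v:-sum(iou(p,m,cyl(v[0],v[1],R,v[2] if len(v)>2 else None,z0=z0)) for p,m in views)
    n=len(g); sim=np.vstack([g]+[np.array(g)+np.eye(n)[i]*(.02 if i<2 else .3) for i in range(n)])
    o=minimize(f,g,method='Nelder-Mead',options=dict(initial_simplex=sim,xatol=2e-4,fatol=1e-4)); return np.round(o.x,4),o.fun/len(views)
def mask(p,label,X):
    u=proj(p,X); b=[d['mask'] for d in r.trace(p,label)]
    b=[m for m in b if np.hypot(*(np.argwhere(m).mean(0)[::-1]-u))<15]; return b[0] if b else None
E
python3 - <<'E'
from h import *
print(r.tcp_to_tips,[a for a in dir(r) if a[0]!='_'])
ps=[r.snapshot(n) for n in('scene','top')]
for l,g,R in(('cup_large_mid',[.478,.234],.0365),('cup_medium_mid',[.497,.08],.03),('cup_small_mid',[.534,-.272,-1.8],.0245)):
    v=[(p,mask(p,l,[g[0],g[1],.03])) for p in ps]; v=[a for a in v if a[1] is not None]
    print(l,len(v),fit(v,g,R),[fit([a],g,R)for a in v])
print(r.observe()['time_s'])
E
```

```text
0.017 ['MotionError', 'observe', 'recognise', 'sign_off', 'snapshot', 'tcp_to_tips', 'trace']
cup_large_mid 2 (array([0.4812, 0.2297]), np.float64(-0.9010155162180384)) [(array([0.4778, 0.2303]), np.float64(-0.8668253428539046)), (array([0.482 , 0.2302]), np.float64(-0.9443695212407283))]
cup_medium_mid 2 (array([0.4921, 0.0778]), np.float64(-0.8826624285113941)) [(array([0.4888, 0.0784]), np.float64(-0.9343304510399626)), (array([0.495 , 0.0764]), np.float64(-0.8533333333333334))]
cup_small_mid 2 (array([ 0.529 , -0.2789, -1.8876]), np.float64(-0.864291268299162)) [(array([ 0.5279, -0.2776, -1.8564]), np.float64(-0.8805916305916306)), (array([ 0.5302, -0.2797, -1.9368]), np.float64(-0.8583009079118028))]
1.65
```

```bash
python3 -m jog '[[[0,0,-1.7,0.0186,0.0432,0,0.085],[0,0,-1.7,0.0186,0.0432,0,0.085],[0,0,-1.7,0.0186,0.0432,0,0.085],[0,0,-1.7,0.0186,0.0432,0,0.085],[0,0,-1.7,0.0186,0.0432,0,0.085],[0,0,-1.7,0.0186,0.0432,0,0.085],[0,0,-1.7,0.0186,0.0432,0,0.085],[0,0,-1.7,0.0186,0.0432,0,0.085],[0,0,-1.7,0.0186,0.0432,0,0.085],[0,0,-1.7,0.0186,0.0432,0,0.085],[0,0,-1.7,0.0186,0.0432,0,0.085],[0,0,-1.7,0.0186,0.0432,0,0.085],[0,0,-1.7,0.0186,0.0432,0,0.085],[0,0,-1.7,0.0186,0.0432,0,0.085],[0,0,0,0,0,0,0.085]]]' 40
```

```text
time_s: 3.15
tcp_pos: [0.4921, 0.0841, 0.2477]
orientation: [-3.139, -0.0, 0.004]
force: [-0.0, -1.8, 0.8]
finger_gap: 0.085
gripper_force: 0.0
```

```bash
python3 -m jog '[[[0,0,0,0,0,-0.035,0.085],[0,0,0,0,0,-0.035,0.085],[0,0,0,0,0,-0.035,0.085],[0,0,0,0,0,-0.035,0.085],[0,0,0,0,0,-0.02,0.085],[0,0,0,0,0,-0.0165,0.085],[0,0,0,0,0,0,0.085],[0,0,0,0,0,0,0.085]]]' 40; python3 - <<'E'
from h import *
p=r.snapshot('scene'); a=p['frame'][110:220,230:390]; save({'frame':cv2.resize(a,(800,550),interpolation=cv2.INTER_CUBIC)},'g1.png')
E
```

```text
time_s: 3.95
tcp_pos: [0.4912, 0.0779, 0.0722]
orientation: [-3.142, -0.0, -0.003]
force: [-0.1, -0.1, 0.7]
finger_gap: 0.0848
gripper_force: 0.0
```

View pics/g1.png

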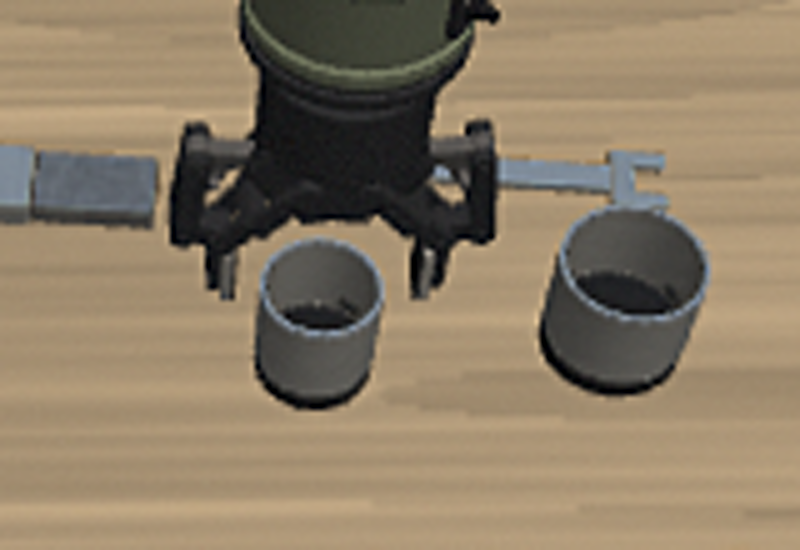

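```bash
python3 - <<'E'
from h import *
p=r.snapshot('scene')
for z in(.045,.055,.065,.075): print(z,atz(p,294.8,169.6,z)[:2], 'rim', atz(p,294.2,167,.07)[:2])
E
```

```text
0.045 [0.48284522 0.08247424] rim [0.49364769 0.07833401]
0.055 [0.49026155 0.08118258] rim [0.49364769 0.07833401]
0.065 [0.49767787 0.07989091] rim [0.49364769 0.07833401]
0.075 [0.5050942  0.07859925] rim [0.49364769 0.07833401]
```

```bash
python3 -m jog '[[[0,0,0,0.001,0,-0.005,0.085],[0,0,0,0,0,0,0.05],[0,0,0,0,0,0,0.05],[0,0,0,0,0,0,0.05],[0,0,0,0,0,0,0.05],[0,0,0,0,0,0,0.05],[0,0,0,0,0,0,0.05],[0,0,0,0,0,0,0.05]]]' 50
```

```text
time_s: 4.85
tcp_pos: [0.4921, 0.078, 0.0672]
orientation: [-3.142, -0.0, -0.003]
force: [-0.7, -1.8, 6.9]
finger_gap: 0.0572
gripper_force: 52.1
```

```bash
python3 -m jog '[[[0,0,0,0,0,0.02,0.05],[0,0,0,0,0,0.035,0.05],[0,0,0,0,0,0.04,0.05],[0,0,0,-0.003,0.038,0,0.05],[0,0,0,-0.003,0.038,0,0.05],[0,0,0,-0.003,0.038,0,0.05],[0,0,0,-0.002,0.038,0,0.05],[0,0,0,0,0,0,0.05],[0,0,0,0,0,0,0.05],[0,0,0,0,0,0,0.05]]]'; python3 - <<'E'
from h import *
ps=[r.snapshot(n) for n in('scene','top')]
im=np.zeros((500,800,3),np.uint8)
im[:,:400]=cv2.resize(ps[0]['frame'][100:200,315:395],(400,500)); im[:,400:]=cv2.resize(ps[1]['frame'][170:250,150:214],(400,500))
save({'frame':im},'g2.png'); p=ps[0]
for l,g,R,z0 in(('cup_large_mid',[.481,.23],.0365,0),('cup_medium_mid',[.481,.23],.03,.095)):
    m=mask(p,l,[g[0],g[1],z0+.03])
    if m is not None: print(l,fit([(p,m)],g,R,z0),m.sum())
E
```

```text
time_s: 5.85
tcp_pos: [0.4812, 0.2291, 0.1618]
orientation: [3.141, -0.0, -0.004]
force: [-1.0, -0.5, -0.5]
finger_gap: 0.0575
gripper_force: 55.1
cup_large_mid (array([0.4763, 0.2305]), np.float64(-0.6718183876811594)) 745
cup_medium_mid (array([0.4779, 0.2299]), np.float64(-0.8317400812246173)) 832
```

View pics/g2.png

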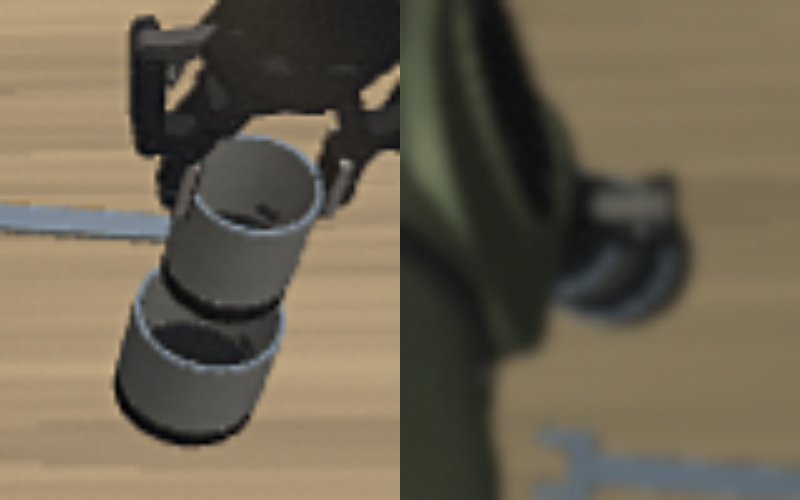

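```bash
python3 -m jog '[[[0,0,0,0,0.001,-0.015,0.05],[0,0,0,0,0,-0.01,0.05],[0,0,0,0,0,-0.01,0.05],[0,0,0,0,0,-0.01,0.05],[0,0,0,0,0,-0.008,0.05],[0,0,0,0,0,-0.006,0.05],[0,0,0,0,0,0,0.05],[0,0,0,0,0,0,0.05]]]'
```

```text
time_s: 6.85
tcp_pos: [0.4812, 0.2311, 0.1029]
orientation: [-3.141, -0.0, -0.003]
force: [-0.5, 0.7, -1.9]
finger_gap: 0.057
gripper_force: 55.0
```

Inside freely. On to the pads and press.

```bash
python3 -m jog '[[[0,0,0,0,0,-0.005,0.05],[0,0,0,0,0,-0.004,0.05],[0,0,0,0,0,-0.003,0.05],[0,0,0,0,0,0,0.05]]]' 80;  python3 -m jog '[[[0,0,0,0,0,-0.002,0.05],[0,0,0,0,0,-0.002,0.05],[0,0,0,0,0,0,0.05]]]'; python3 -m jog '[[[0,0,0,0,0,-0.002,0.05],[0,0,0,0,0,0,0.05],[0,0,0,0,0,0,0.05]]]'
```

```text
time_s: 7.25
tcp_pos: [0.4816, 0.2311, 0.092]
orientation: [-3.141, -0.002, -0.003]
force: [-5.6, -3.5, 32.2]
finger_gap: 0.0568
gripper_force: 90.9
time_s: 7.55
tcp_pos: [0.4811, 0.2311, 0.0868]
orientation: [-3.141, -0.0, -0.003]
force: [0.8, -0.6, 0.1]
finger_gap: 0.0564
gripper_force: 87.0
time_s: 7.85
tcp_pos: [0.4815, 0.2311, 0.0854]
orientation: [-3.141, -0.001, -0.003]
force: [-3.2, -3.2, 22.8]
finger_gap: 0.0564
gripper_force: 89.5
```

```bash
python3 -m jog '[[[0,0,0,0,0,0,0.085],[0,0,0,0,0,0,0.085],[0,0,0,0,0,0,0.085],[0,0,0,0,0,0,0.085],[0,0,0,0,0,0,0.085],[0,0,0,0,0,0.02,0.085],[0,0,0,0,0,0.04,0.085],[0,0,0,0,0,0.05,0.085],[0,0,0,0,-0.03,0.03,0.085],[0,0,0,0,-0.05,0,0.085],[0,0,0,0,-0.05,0,0.085],[0,0,0,0,-0.05,0,0.085],[0,0,0,0,-0.05,0,0.085],[0,0,0,0,-0.05,0,0.085],[0,0,0,0,0,0,0.085]]]' 50; python3 - <<'E'
from h import *
p=r.snapshot('scene');q=r.snapshot('top')
im=np.zeros((500,800,3),np.uint8)
im[:,:400]=cv2.resize(p['frame'][120:220,315:395],(400,500)); im[:,400:]=cv2.resize(q['frame'][170:250,150:214],(400,500))
save({'frame':im},'g3.png')
ml=mask(p,'cup_large_mid',[.481,.23,.035]);mm=mask(p,'cup_medium_mid',[.481,.23,.07])
for m in(ml,mm):
    if m is not None: print(cv2.boundingRect(m.astype(np.uint8)),m.sum())
for R,z in((.0365,0),(.0365,.07),(.03,.088),(.0265,.088),(.03,.093)):
    P=np.array([proj(p,X) for X in cyl(.481,.2305,R,L=0,z0=z)]); print(z,R,P.min(0),P.max(0))
E
```

```text
time_s: 9.35
tcp_pos: [0.4805, -0.0557, 0.225]
orientation: [3.139, -0.0, -0.012]
force: [-0.2, 2.5, 0.4]
finger_gap: 0.0851
gripper_force: 0.0
(339, 158, 33, 32) 500
(344, 148, 29, 26) 584
0 0.0365 [337.14520272 167.42311632] [366.20756488 190.83176399]
0.07 0.0365 [341.97887199 150.22509182] [372.83212475 174.33290535]
0.088 0.03 [346.08520742 147.54868221] [371.85627448 167.50849928]
0.088 0.0265 [347.57717466 148.67436747] [370.3432503 166.3041597]
0.093 0.03 [346.47724187 146.20566198] [372.36430765 166.20670864]
```

View pics/g3.png

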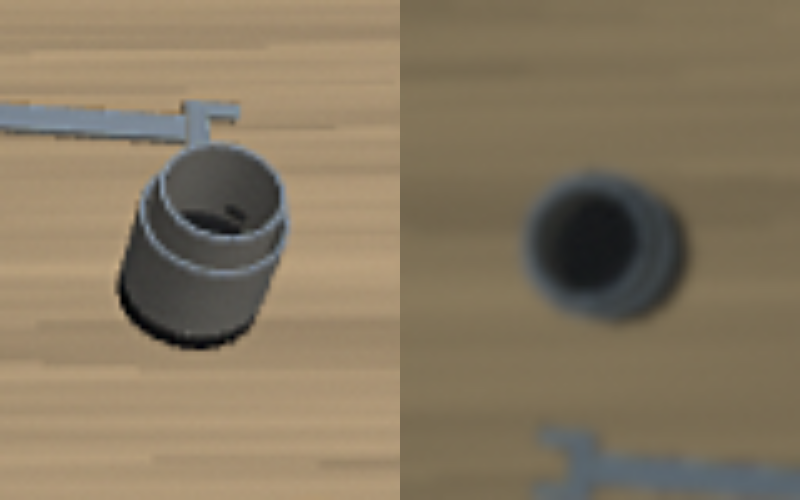

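```bash
python3 - <<'E'
from h import *
print(np.round(r.observe()['joint_positions'],2))
g=[.529,-.279,-1.89]
v=[(p,mask(p,'cup_small_mid',[.529,-.279,.03])) for p in [r.snapshot('scene'),r.snapshot('top')]]
print([fit([a],g,.0245) for a in v if a[1] is not None])
E
python3 -m jog '[[[0,0,8,0.006,-0.025,0,0.085],[0,0,8,0.006,-0.025,0,0.085],[0,0,8,0.006,-0.025,0,0.085],[0,0,8,0.006,-0.025,0,0.085],[0,0,8,0.006,-0.025,0,0.085],[0,0,8,0.006,-0.025,0,0.085],[0,0,8,0.006,-0.025,0,0.085],[0,0,8,0.006,-0.025,0,0.085],[0,0,8,0,-0.025,0,0.085],[0,0,0,0,0,0,0.085],[0,0,0,0,0,0,0.085]]]' 50; python3 -c "
from h import *;print(np.round(r.observe()['joint_positions'],2))"
```

```text
[-0.08  0.62  0.21  1.85 -0.19  0.69 -1.34]
[(array([ 0.5289, -0.2782, -1.8841]), np.float64(-0.8428725701943844)), (array([ 0.531 , -0.278 , -1.8396]), np.float64(-0.8471296145714751))]
time_s: 10.85
tcp_pos: [0.5291, -0.2735, 0.2245]
orientation: [-3.141, -0.0, 1.253]
force: [0.2, 0.5, 0.0]
finger_gap: 0.0852
gripper_force: 0.0
[ 0.53  0.77 -0.22  1.43  0.19  0.96 -0.06]
```

```bash
python3 -m jog '[[[7.13,-2.35,0,0,-0.002,0,0.085],[7.13,-2.35,0,0,-0.002,0,0.085],[7.13,-2.35,0,0,-0.002,0,0.085],[7.13,-2.35,0,0,-0.002,0,0.085],[7.13,-2.35,0,-0.001,-0.002,0,0.085],[7.13,-2.35,0,-0.001,-0.002,0,0.085],[0,0,0,0,0,0,0.085],[0,0,0,0,0,0,0.085]]]' 50; python3 -c "
from h import *;o=r.observe();print(np.round(o['joint_positions'],2),Ro.from_euler('xyz',o['orientation']).as_matrix().round(3))"
```

```text
time_s: 11.65
tcp_pos: [0.5274, -0.2849, 0.2245]
orientation: [-3.141, -0.785, 1.253]
force: [0.2, 0.1, 0.6]
finger_gap: 0.0852
gripper_force: 0.0
[ 1.    1.04 -0.63  1.21 -0.23  1.24  0.37] [[ 0.221  0.95   0.22 ]
 [ 0.672 -0.312  0.672]
 [ 0.707 -0.001 -0.707]]
```

```bash
python3 -m jog '[[[0,0,0,0,-0.001,-0.04,0.085],[0,0,0,0,0,-0.04,0.085],[0,0,0,0,0,-0.04,0.085],[0,0,0,0,0,-0.03,0.085],[0,0,0,0,0,-0.02,0.085],[0,0,0,0,0,-0.015,0.085],[0,0,0,0,0,-0.012,0.085],[0,0,0,0,0,0,0.085],[0,0,0,0,0,0,0.085]]]' 50;  python3 - <<'E'
from h import *
p=r.snapshot('scene'); q=r.snapshot('top')
im=np.zeros((400,800,3),np.uint8)
im[:,:400]=cv2.resize(p['frame'][140:220,110:190],(400,400)); im[:,400:]=cv2.resize(q['frame'][150:230,300:380],(400,400))
save({'frame':im},'g4.png')
E
```

```text
time_s: 12.55
tcp_pos: [0.5275, -0.2868, 0.0287]
orientation: [3.139, -0.786, 1.256]
force: [0.1, 0.1, 0.4]
finger_gap: 0.0849
gripper_force: 0.0
```

View pics/g4.png

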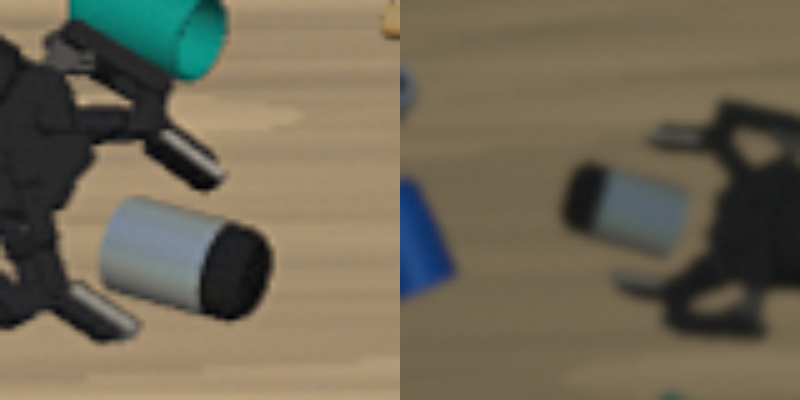

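```bash
python3 -m jog '[[[0,0,0,0,0,-0.002,0.04],[0,0,0,0,0,0,0.04],[0,0,0,0,0,0,0.04],[0,0,0,0,0,0,0.04],[0,0,0,0,0,0,0.04],[0,0,0,0,0,0,0.04],[0,0,0,0,0,0,0.04],[0,0,0,0,0,0,0.04],[0,0,0,0,0,0.02,0.04],[0,0,0,0,0,0.03,0.04],[0,0,0,0,0,0.03,0.04],[0,0,0,0,0,0,0.04]]]' 60
```

```text
time_s: 13.85
tcp_pos: [0.5282, -0.2875, 0.1092]
orientation: [3.134, -0.785, 1.259]
force: [0.9, -0.9, -1.4]
finger_gap: 0.0478
gripper_force: 61.9
```

```bash
python3 -m jog '[[[-7.13,2.35,0,0,0,0.004,0.04],[-7.13,2.35,0,0,0,0.004,0.04],[-7.13,2.35,0,0,0,0,0.04],[-7.13,2.35,0,0,0,0,0.04],[-7.13,2.35,0,0,0,0,0.04],[-7.13,2.35,0,0,0,0,0.04],[-7.13,2.35,0,0,0,0,0.04],[-7.13,2.35,0,0,0,0,0.04],[-7.13,2.35,0,0,0,0,0.04],[-7.13,2.35,0,0,0,0,0.04],[-7.13,2.35,0,0,0,0,0.04],[-7.13,2.35,0,0,0,0,0.04],[0,0,0,0,0,0,0.04],[0,0,0,0,0,0,0.04]]]';python3 - <<'E'
from h import *
o=r.observe();print(np.round(o['joint_positions'],2),Ro.from_euler('xyz',o['orientation']).as_matrix().round(3))
p=r.snapshot('scene'); q=r.snapshot('top')
im=np.zeros((400,800,3),np.uint8)
im[:,:400]=cv2.resize(p['frame'][110:210,110:210],(400,400)); im[:,400:]=cv2.resize(q['frame'][150:230,300:380],(400,400))
save({'frame':im},'g5.png')
E
```

```text
time_s: 15.25
tcp_pos: [0.527, -0.2866, 0.1131]
orientation: [-3.138, 0.785, 1.257]
force: [-0.2, -1.4, -0.7]
finger_gap: 0.0472
gripper_force: 61.9
[-0.16  1.13  0.56  1.57  0.43  0.7  -0.53] [[ 0.218  0.95  -0.222]
 [ 0.673 -0.311 -0.671]
 [-0.707 -0.003 -0.708]]
```

View pics/g5.png

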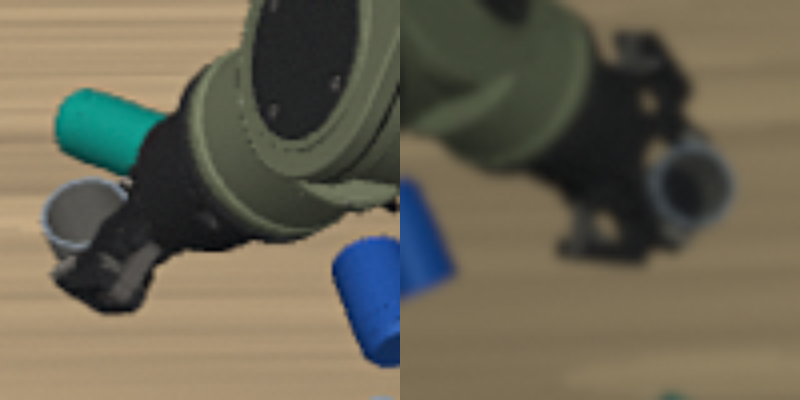

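```bash
python3 -m jog '[[[0,0,0,0,0,-0.02,0.04],[0,0,0,0,0,-0.02,0.04],[0,0,0,0,0,-0.012,0.04],[0,0,0,0,0,-0.006,0.04],[0,0,0,0,0,0,0.04]]]'; python3 -m jog '[[[0,0,0,0,0,-0.003,0.04],[0,0,0,0,0,-0.002,0.04],[0,0,0,0,0,0,0.04]]]';  python3 -m jog '[[[0,0,0,0,0,-0.002,0.04],[0,0,0,0,0,0,0.04]]]'
```

```text
time_s: 15.85
tcp_pos: [0.5268, -0.2873, 0.0558]
orientation: [-3.14, 0.786, 1.254]
force: [0.3, 0.1, -1.4]
finger_gap: 0.0475
gripper_force: 61.9
time_s: 16.15
tcp_pos: [0.5272, -0.2869, 0.0509]
orientation: [-3.14, 0.786, 1.255]
force: [0.3, -0.8, -1.5]
finger_gap: 0.0474
gripper_force: 61.9
time_s: 16.35
tcp_pos: [0.5271, -0.2868, 0.0487]
orientation: [-3.14, 0.786, 1.255]
force: [0.2, 1.2, -0.7]
finger_gap: 0.0477
gripper_force: 61.9
```

```bash
python3 -m jog '[[[0,0,0,0,0,-0.002,0.04],[0,0,0,0,0,0,0.04]]]'; python3 -m jog '[[[0,0,0,0,0,-0.0015,0.04],[0,0,0,0,0,0,0.04]]]'; python3 -m jog '[[[0,0,0,0,0,-0.0015,0.04],[0,0,0,0,0,0,0.04]]]'
```

```text
time_s: 16.55
tcp_pos: [0.527, -0.2868, 0.0465]
orientation: [-3.14, 0.786, 1.255]
force: [-1.2, -0.4, -0.7]
finger_gap: 0.0479
gripper_force: 61.9
time_s: 16.75
tcp_pos: [0.5271, -0.2871, 0.0457]
orientation: [-3.14, 0.787, 1.254]
force: [-0.1, 2.4, 6.6]
finger_gap: 0.0476
gripper_force: 62.2
time_s: 16.95
tcp_pos: [0.5269, -0.2875, 0.0455]
orientation: [-3.141, 0.789, 1.253]
force: [-3.7, 7.1, 23.9]
finger_gap: 0.0474
gripper_force: 63.3
```

```bash
python3 -m jog '[[[0,0,0,0,0,0.0012,0.04],[0,0,0,0,0,0,0.085],[0,0,0,0,0,0,0.085],[0,0,0,0,0,0,0.085],[0,0,0,0,0,0,0.085],[0,0,0,0,0,0,0.085],[0,0,0,0.0044,0.0134,0.0142,0.085],[0,0,0,0.0066,0.02,0.021,0.085],[0,0,0,0.0088,0.027,0.028,0.085],[0,0,0,0.0088,0.027,0.04,0.085],[0,0,0,0,0,0.04,0.085],[7.13,-2.35,0,0,0,0.02,0.085],[7.13,-2.35,0,0,0,0,0.085],[7.13,-2.35,0,0,0,0,0.085],[7.13,-2.35,0,0,0,0,0.085],[7.13,-2.35,0,0,0,0,0.085],[7.13,-2.35,0,0,0,0,0.085],[0,0,0,0,0,0,0.085],[0,0,0,0,0,0,0.085]]]' 50
python3 - <<'E'
from h import *
g=[.525,-.282]
ps=[r.snapshot('scene'),r.snapshot('top')]
v=[(p,mask(p,'cup_small_mid',[.525,-.282,.035])) for p in ps]; v=[a for a in v if a[1] is not None]
print([fit([a],g,.0245) for a in v])
im=np.zeros((400,800,3),np.uint8)
im[:,:400]=cv2.resize(ps[0]['frame'][130:230,110:210],(400,400)); im[:,400:]=cv2.resize(ps[1]['frame'][150:230,300:380],(400,400))
save({'frame':im},'g6.png')
E
```

```text
time_s: 18.85
tcp_pos: [0.5553, -0.2003, 0.2081]
orientation: [-3.141, 0.001, 1.252]
force: [-0.1, 0.9, 0.6]
finger_gap: 0.085
gripper_force: 0.0
[]
```

View pics/g6.png

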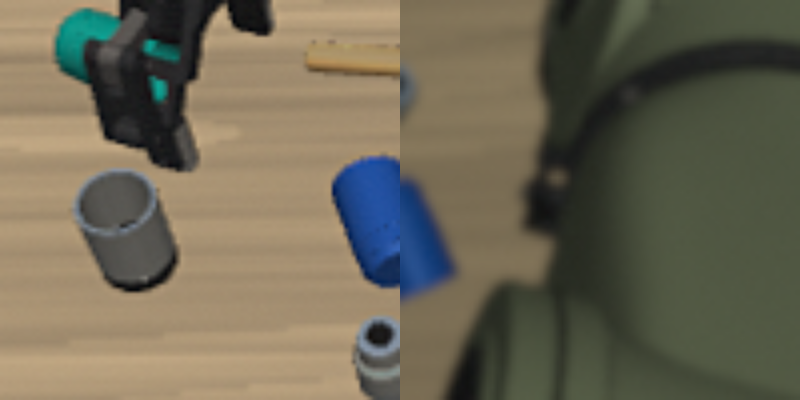

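```bash
python3 - <<'E'
from h import *
p=r.snapshot('scene'); print(atz(p,139.0,180.0,.07))
for l in('cup_small_mid','cup_medium_mid','cup_large_mid'):
    m=mask(p,l,[.53,-.285,.035])
    if m is not None: print(l,fit([(p,m)],[.53,-.285],.0245))
E
```

```text
[ 0.52647843 -0.28690304  0.07      ]
cup_small_mid (array([ 0.5227, -0.2898]), np.float64(-0.8877511591962906))
```

```bash
python3 -m jog '[[[0,0,0,-0.01,-0.029,0,0.085],[0,0,0,-0.01,-0.029,0,0.085],[0,0,0,-0.01,-0.03,0,0.085],[0,0,0,0,0,0,0.085],[0,0,0,0,0,-0.035,0.085],[0,0,0,0,0,-0.035,0.085],[0,0,0,0,0,-0.03,0.085],[0,0,0,0,0,-0.02,0.085],[0,0,0,0,0,-0.017,0.085],[0,0,0,0,0,0,0.085],[0,0,0,0,0,0,0.085]]]' 50; python3 -m jog '[[[0,0,0,0,0,0,0.04],[0,0,0,0,0,0,0.04],[0,0,0,0,0,0,0.04],[0,0,0,0,0,0,0.04],[0,0,0,0,0,0,0.04],[0,0,0,0,0,0,0.04],[0,0,0,0,0,0,0.04],[0,0,0,0,0,0,0.04]]]' 50
```

```text
time_s: 20.35
tcp_pos: [0.526, -0.2872, 0.0716]
orientation: [3.142, 0.0, 1.254]
force: [0.7, 0.5, 0.9]
finger_gap: 0.0852
gripper_force: 0.0
time_s: 21.15
tcp_pos: [0.5261, -0.2877, 0.0724]
orientation: [3.14, 0.0, 1.254]
force: [-2.4, 2.1, 14.9]
finger_gap: 0.0471
gripper_force: 49.0
```

```bash
python3 -m jog '[[[0,0,0,0,0,0.02,0.04],[0,0,0,0,0,0.04,0.04],[0,0,0,0,0,0.04,0.04],[0,0,0,0,0,0.04,0.04],[0,0,0,-0.004,0.047,0,0.04],[0,0,0,-0.004,0.047,0,0.04],[0,0,0,-0.004,0.047,0,0.04],[0,0,0,-0.004,0.047,0,0.04],[0,0,0,-0.004,0.047,0,0.04],[0,0,0,-0.004,0.047,0,0.04],[0,0,0,-0.004,0.047,0,0.04],[0,0,0,-0.004,0.047,0,0.04],[0,0,0,-0.004,0.047,0,0.04],[0,0,0,-0.004,0.047,0,0.04],[0,0,0,-0.004,0.047,0,0.04],[0,0,0,0,0,-0.02,0.04],[0,0,0,0,0,0,0.04],[0,0,0,0,0,0,0.04]]]' 60
python3 - <<'E'
from h import *
p=r.snapshot('scene');q=r.snapshot('top')
im=np.zeros((600,800,3),np.uint8)
im[:,:400]=cv2.resize(p['frame'][80:200,315:395],(400,600)); im[:500,400:]=cv2.resize(q['frame'][170:250,150:214],(400,500))
save({'frame':im},'g7.png')
E
```

```text
time_s: 22.95
tcp_pos: [0.4819, 0.2286, 0.1916]
orientation: [3.142, 0.001, 1.253]
force: [0.0, -0.2, -0.3]
finger_gap: 0.0466
gripper_force: 61.9
```

View pics/g7.png

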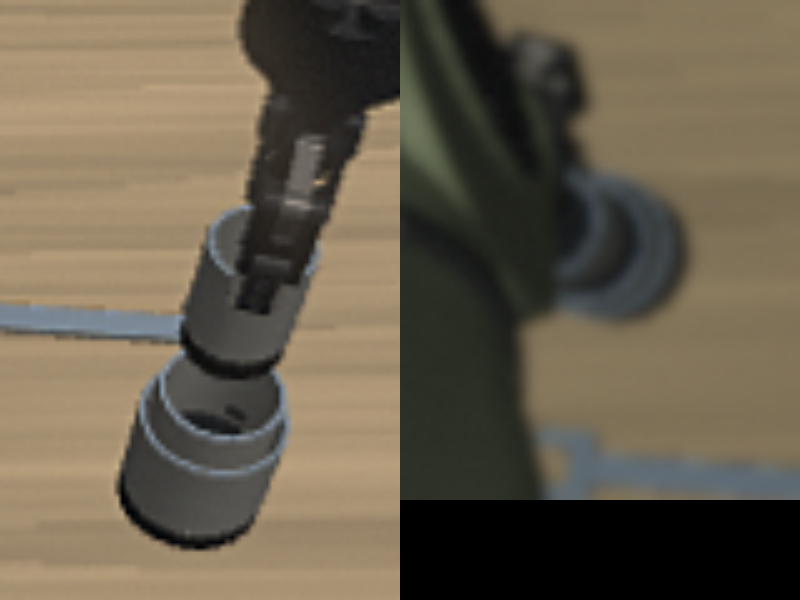

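```bash
python3 - <<'E'
from h import *
p=r.snapshot('scene')
print('medium rim',atz(p,359.6,158.4,.088))
for x,y in((.482,.2286),(.482,.233),(.487,.2286)):
    a=np.array([proj(p,X) for X in cyl(x,y,.0245,L=0,z0=.119)]);b=np.array([proj(p,X) for X in cyl(x,y,.0245,L=0,z0=.189)])
    print(x,y,[((q-[315,80])*5).round() for q in (a.min(0),a.max(0),b.min(0),b.max(0))])
E
```

```text
medium rim [0.4841811  0.23160114 0.088     ]
0.482 0.2286 [array([176., 306.]), array([284., 388.]), array([208., 201.]), array([323., 286.])]
0.482 0.233 [array([186., 306.]), array([294., 388.]), array([218., 201.]), array([334., 286.])]
0.487 0.2286 [array([178., 314.]), array([286., 397.]), array([209., 209.]), array([325., 295.])]
```

```bash
python3 -m jog '[[[0,0,0,0,0.0025,-0.015,0.04],[0,0,0,0,0,-0.01,0.04],[0,0,0,0,0,-0.01,0.04],[0,0,0,0,0,-0.008,0.04],[0,0,0,0,0,0,0.04]]]';python3 -m jog '[[[0,0,0,0,0,-0.01,0.04],[0,0,0,0,0,-0.008,0.04],[0,0,0,0,0,-0.006,0.04],[0,0,0,0,0,0,0.04]]]' 80
```

```text
time_s: 23.6
tcp_pos: [0.4814, 0.2317, 0.1473]
orientation: [-3.14, 0.001, 1.254]
force: [-0.4, 0.7, -1.2]
finger_gap: 0.0466
gripper_force: 61.9
time_s: 24.0
tcp_pos: [0.4814, 0.2319, 0.1233]
orientation: [-3.141, 0.001, 1.254]
force: [-0.3, 0.4, -0.8]
finger_gap: 0.0458
gripper_force: 81.8
```

```bash
python3 -m jog '[[[0,0,0,0,0,-0.005,0.04],[0,0,0,0,0,-0.004,0.04],[0,0,0,0,0,0,0.04]]]';python3 -m jog '[[[0,0,0,0,0,-0.002,0.04],[0,0,0,0,0,0,0.04]]]';python3 -m jog '[[[0,0,0,0,0,-0.002,0.04],[0,0,0,0,0,0,0.04]]]'
```

```text
time_s: 24.3
tcp_pos: [0.4818, 0.232, 0.1148]
orientation: [3.141, -0.0, 1.254]
force: [0.8, 0.0, -3.5]
finger_gap: 0.0456
gripper_force: 82.1
time_s: 24.5
tcp_pos: [0.4816, 0.232, 0.113]
orientation: [-3.141, 0.0, 1.254]
force: [1.2, 0.2, -5.0]
finger_gap: 0.0454
gripper_force: 82.3
time_s: 24.7
tcp_pos: [0.4816, 0.232, 0.1109]
orientation: [-3.141, 0.0, 1.254]
force: [1.3, 0.1, -4.2]
finger_gap: 0.0455
gripper_force: 82.2
```

```bash
python3 -m jog '[[[0,0,0,0,0,-0.002,0.04],[0,0,0,0,0,0,0.04]]]';python3 -m jog '[[[0,0,0,0,0,-0.0015,0.04],[0,0,0,0,0,0,0.04]]]'
```

```text
time_s: 24.9
tcp_pos: [0.4816, 0.232, 0.1089]
orientation: [-3.141, 0.0, 1.254]
force: [1.5, 0.1, -3.7]
finger_gap: 0.046
gripper_force: 82.3
time_s: 25.1
tcp_pos: [0.4818, 0.2322, 0.1086]
orientation: [3.141, -0.001, 1.254]
force: [-3.2, -0.1, 21.3]
finger_gap: 0.0453
gripper_force: 84.9
```

```bash
python3 -m jog '[[[0,0,0,0,0,-0.001,0.04],[0,0,0,0,0,0,0.04],[0,0,0,0,0,0.001,0.04]]]';python3 -m jog '[[[0,0,0,0,0,0,0.085],[0,0,0,0,0,0,0.085],[0,0,0,0,0,0,0.085],[0,0,0,0,0,0,0.085],[0,0,0,0,0,0,0.085],[0,0,0,0,0,0.02,0.085],[0,0,0,0,0,0.04,0.085],[0,0,0,0,0,0.05,0.085],[0,0,0,0,-0.03,0,0.085],[0,0,0,0,-0.05,0,0.085],[0,0,0,0,-0.05,0,0.085],[0,0,0,0,-0.05,0,0.085],[0,0,0,0,-0.05,0,0.085],[0,0,0,0,0,0,0.085],[0,0,0,0,0,0,0.085]]]' 50
python3 - <<'E'
from h import *
p=r.snapshot('scene')
a=cv2.resize(p['frame'][120:200,320:400],(600,600),interpolation=cv2.INTER_CUBIC); save({'frame':a},'g8.png')
for R,z in((.0365,.07),(.03,.088),(.024,.106),(.024,.111)):
    P=(np.array([proj(p,X) for X in cyl(.4815,.231,R,L=0,z0=z)])-[320,120])*7.5; print(z,R,P.min(0).round(),P.max(0).round())
E
```

```text
time_s: 25.4
tcp_pos: [0.4818, 0.2322, 0.1087]
orientation: [3.141, -0.001, 1.254]
force: [-1.1, -0.4, 7.3]
finger_gap: 0.0454
gripper_force: 83.3
time_s: 26.9
tcp_pos: [0.4817, 0.0013, 0.2177]
orientation: [-3.141, -0.0, 1.252]
force: [-0.0, 0.7, 0.8]
finger_gap: 0.085
gripper_force: 0.0
0.07 0.0365 [167. 228.] [398. 409.]
0.088 0.03 [197. 208.] [391. 358.]
0.106 0.024 [228. 186.] [385. 306.]
0.111 0.024 [231. 175.] [389. 296.]
```

View pics/g8.png

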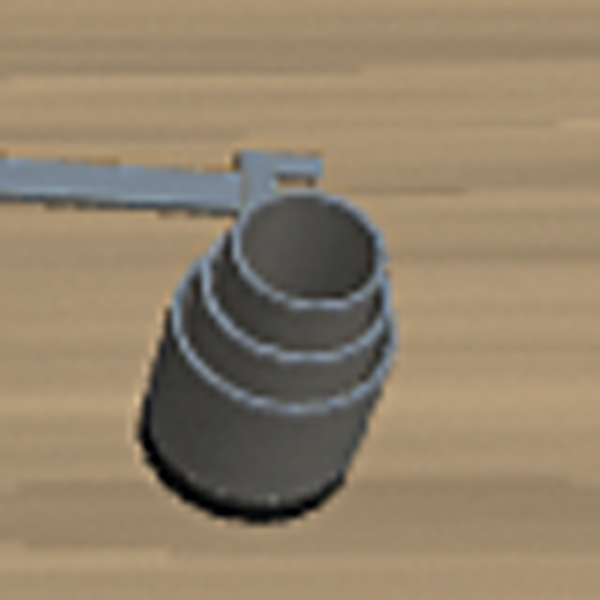

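The rim bottoms sit at crop rows 409, 358 and 306, exactly as predicted for both cups fully home. The nest is upright and the arm is clear.

```bash
python3 -c "
from workcell import r;print(r.sign_off())"
```

```text
the job is handed in; nothing more can be done
None
```

The medium cup is inside the large one and the small cup inside the medium, all upright, pressed fully home and where the large cup stood; the job was handed in at about 27 s, with no contact with any bystander seen in the pictures taken (I did not re-measure them).

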